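# Check the tilt of a clamped bracket with a digital angle gauge

### The job

Take the orange digital angle gauge out of the wooden tray and first check its zero: stand it upright, sole flat on the bare part of the black granite surface plate, and keep it still there for about two seconds. Then hold it on the sloping aluminium bracket clamped to the tilting angle plate, sole flush on the middle of the bare face between the clamps and its length running straight up the slope, pressing gently but clearly harder than its own weight, as its magnet does not stick to aluminium. Finish while still gripping it and pressing it flush and still for the reading; do not force the tilt setting or push the other things about.

Things in the scene. Friction and masses are not known exactly. Their poses are not given: they have to be found in the camera images.
- gauge: digital angle gauge, the only orange block: 60 mm long (x) x 30 mm thick (y) x 60 mm tall (z), 0.15 to 0.21 kg, bare metal sole underneath, a dark display panel on each of its two 60 x 60 mm faces. Origin at the centre of the sole, z up out of the top, x along its length. Starts standing upright on the tray's floor. Rigid; may be gripped anywhere, most easily across its 30 mm thickness; either display may face either way
- tray: fixed low open wooden tray, 180 (x) x 170 (y) mm, walls 7 mm thick and 15 mm high, floor 7 mm above the bench. Origin under its centre; z up. The gauge stands in its robot-side half, bushing and rod end in the far half
- plate_top (a point): centre of the top face of the fixed black granite surface plate, 200 (x) x 150 (y) mm, top 40 mm above the bench, z up. Its robot-side (-x) half is bare; the steel block lies in its far (+x) half
- surface_plate: the black granite surface plate itself, fixed, origin under its centre on the bench, 40 mm high overall, same axes as plate_top
- angle_plate: fixed cast-iron tilting angle plate with all it carries (hinged table and clamped aluminium bracket): base 170 (x) x 150 (y) x 24 mm, about 200 mm wide over its lock nuts, origin under the base's centre on the bench, z up. The table is hinged along y at the base's -x edge (the side away from the robot), 35 mm above the bench, and its +x end (towards the robot, give or take 35 degrees) is raised by 11 to 32 degrees, locked stiff; it does not yield to a gentle push
- blank_face (a point): centre of the sloping upper face of the aluminium bracket blank (130 mm up the slope (x) x 150 mm across (y), rigid, flat). x points straight up the slope, y along the hinge, z out of the face, square to it, leaning away from the robot. Two toe clamps grip the blank at the middle of its two y edges, standing 10 mm above the face (nuts and studs to 22 mm) at 62 mm or more either side of this point; between them the face is bare
- block: bystander: steel setting block 50 (x) x 75 (y) x 25 (z) mm lying in the far half of the surface plate; origin under its centre
- bushing: bystander: brass sleeve, diameter 28 mm, 30 mm high, standing in the far half of the tray; origin at its foot
- rod_end: bystander: steel rod end, 26 mm eye, 61 mm long, 14 mm high, lying in the far half of the tray; origin under the eye, shank along its +x
- caliper: bystander: digital caliper 200 mm long, 11 mm high, lying at the left of the bench; origin under the middle of its bar, which runs along its x
- wrench: bystander: open-ended wrench 190 mm long, lying at the right of the bench; origin under it, length along its x
- pad_carton: bystander: yellow brake-pad carton 75 x 115 x 50 mm at the back of the bench; origin under its centre
- nut_pot: bystander: small steel cup, diameter 64 mm, 45 mm high, at the back of the bench; origin under its centre
Not all that is in view belongs to the job. Leave any pink look-alike of the gauge alone.

How it is judged:
By the outcome, as a careful person would: the job done as asked, in the order asked, and still so for the second after the job is handed in, while the arm keeps its last pose, push and grip.
It also fails if it takes over 58 s, if anything falls off the work surface, if the arm or the gripper's body presses on something with over 40 N, if the wrist force passes 120 N, or if a joint passes its speed limit or range.

### The arm

A 7-joint arm with a two-finger parallel gripper is mounted at the origin on the work surface. World frame = base frame: x ahead of the robot, y to its left, z up, the work surface at z = 0. Lengths are in m, angles in rad, forces in N, time in s.
With the tool pointing down it reaches from about 0.425 to 1.025 m from the base axis. Payload 3.6 kg.
Tool frame: the origin (TCP) lies between the finger pads; the fingertips stand 22 mm ahead of it and the grasp point (between the pads) lies 3 mm ahead of it (robot.nose_length is the distance from the TCP to the fingertips, in m); z points along the fingers, x is the direction in which the jaws open and shut, and the axes are right-handed (so a half turn about z gives the same grasp; the last joint's range is limited). The gripper opens to 85 mm and grips with 20 to 120 N. Pads are 22 mm wide; open, the fingers measure 114 mm over their backs; the gripper's body (76 mm by 85 mm) begins 54 mm behind the grasp point. The pads swing forward as they close: fully open they stand 13 mm farther back than shut.
Start: joints at [-1.335, 0.591, 0.048, 1.609, -0.033, 0.943, -0.034], TCP at [0.235, 0.686, 0.253] pointing down, gripper open.
Joint ranges: [-2.69, 2.69], [-0.47, 2.24], [-1.27, 1.36], [0.19, 2.51], [-1.53, 4.68], [0.08, 2.07], [-3.09, 3.09]. Speed limits (rad/s): [2.57, 2.57, 3.14, 3.14, 3.14, 3.14, 3.14].

### API

Orientations are given as a unit quaternion [w, x, y, z].
In Python, from rig import telemetry, imaging, ticket, robot gives the robot as it stands. The module is installed in compiled form; this text tells all that it offers.
- The arm moves only by the tool apply_moves, never from a script. Its argument "steps" is a list that holds one entry, the list of rows, each a list of 5 numbers: the finger opening in mm, from 0 to 85.4, then the shift along the tool's x, y, z in units of 40 mm (1.0 is 40 mm), then the turn about the tool's z in units of 5 degrees (1.0 is 5 degrees). A call has 1 to 12 rows; each row is the pose to reach, as a shift and turn from the pose measured when the call began, along the tool's axes at that moment; what a row does not reach only later rows make up. A row lasts 1/12 s, in which the tool goes at most 41.7 mm and 7.16 degrees, less where a joint would pass 70% of its speed; a pose out of reach is approached as far as the arm can. A call with a gripper value outside its range is refused whole. The fingers move at their own pace and stop on an object; the grip force is fixed at half the most. Time passes only in rows, so rows that repeat a pose let the fingers close. It gives the time, the measured TCP pose, the force and the opening at its end, in the units of the state.
- telemetry.state(): the state, without advancing time (a new reading comes with each control period).
- imaging.get_image(name): name is "scene" or "side" or "wrist"; returns (picture, depth): 420x560x3 uint8, blue, green, red; 420x560 float32, m along the optical axis (not along the pixel's ray), 0 where there is no reading.
- imaging.get_calibration(name): a dict with "K" (3x3 intrinsics, pixels), "cam_to_world" (4x4, takes a point from camera to world coordinates). Camera axes: x right, y down, z forward; pixel columns grow to the right and rows downward; lengths in m; the calibration is good to about 2 mm. The wrist camera is an equidistant fisheye: a pixel r from the principal point sees the ray r / f radians off the axis. A picture is of the moment at which its call begins: read the wrist's pose just before it. get_calibration takes no time and is no camera call; for the wrist camera it gives the pose at the moment of the call.
- ticket.finish_job(): hands the job in, once; it reports no verdict.
The state is a dict: "time_s": time; "q": joint angles; "qd": joint speeds; "effort": joint torques, N m; "position": TCP position; "tool_rot": TCP orientation; "contact_force": force on the tool from outside, world axes, zero at the start; "ft_torque": the same for the moment, N m; "opening": finger opening in m.
Only numpy, scipy, OpenCV 4.12 (cv2) and the standard library are available. Lean on these libraries where they do the work, as an engineer would, in place of code of your own. Each camera call takes 0.05 s, during which the arm holds its last target.

## Working session

There is one attempt and no reset: what is moved stays moved. The work goes in short steps, Python scripts to look and compute and a tool call to move; the robot and the scene stay as the last step left them, time stands still between calls to the robot, and variables do not carry over. Pictures are saved under pics/ and viewed, and the job is handed in when it is done.

Besides the shell and the picture viewer there is one more tool, called after "Emit:" by a JSON object that holds its "method" and its "body". apply_moves: Moves the arm, as the interface text tells. Its arguments: {"type":"object","properties":{"steps":{"type":"array","items":{"type":"array","items":{"type":"array","items":{"type":"number"}}}}},"required":["steps"]}

```bash
mkdir -p pics; ls; python3 - <<'E'
from rig import telemetry, imaging, robot
import cv2,numpy as np
s=telemetry.state();print(s)
print([a for a in dir(robot) if a[0]!='_'])
for n in ("scene","side","wrist"):
    p,d=imaging.get_image(n);c=imaging.get_calibration(n)
    np.savez(f"{n}0.npz",p=p,d=d,K=c["K"],T=c["cam_to_world"])
    cv2.imwrite(f"pics/{n}0.png",p);print(n,c["K"],c["cam_to_world"])
E
```

```text
pics
{'time_s': 0.0, 'q': array([-1.33452607,  0.59210586,  0.04828812,  1.6097929 , -0.03331196,
        0.94269562, -0.03366366]), 'qd': array([-0.00249614,  0.00052577, -0.00142023,  0.00015832, -0.00135886,
       -0.00251566, -0.00145352]), 'effort': array([-7.40383439e-04, -5.48683190e+01,  1.54636234e+00, -1.98129737e+01,
        9.43499675e-03,  8.80572625e-03,  4.17645971e-07]), 'position': array([0.23450813, 0.68522414, 0.25216116]), 'tool_rot': array([ 6.81707984e-04,  8.13544773e-01,  5.81501243e-01, -8.61421455e-04]), 'contact_force': array([-0.05568735,  0.56991947,  0.28608559]), 'ft_torque': array([0.04462179, 0.05128836, 0.02805072]), 'opening': 0.08519569021769317}
['PlanningError', 'nose_length']
scene [[389.08181934   0.         274.03488219]
 [  0.         389.08181934 209.79180344]
 [  0.           0.           1.        ]] [[ 0.72880431  0.56302929 -0.38966948  1.11373052]
 [ 0.68458845 -0.5879188   0.43091779 -0.59818801]
 [ 0.01352533 -0.58081797 -0.8139211   1.2003422 ]
 [ 0.          0.          0.          1.        ]]
side [[541.13168331   0.         278.67797791]
 [  0.         541.13168331 218.42857947]
 [  0.           0.           1.        ]] [[ 0.77407478 -0.47072671  0.42334926 -0.14095661]
 [-0.63307853 -0.5802367   0.5123836  -0.8734849 ]
 [ 0.00445013 -0.66463655 -0.74715357  1.30562119]
 [ 0.          0.          0.          1.        ]]
wrist [[325.1922621    0.         273.88980339]
 [  0.         325.1922621  208.40072684]
 [  0.           0.           1.        ]] [[ 3.23453328e-01  9.09921258e-01  2.59656020e-01  1.68868352e-01]
 [ 9.46244123e-01 -3.11054887e-01 -8.86956379e-02  7.07585860e-01]
 [ 6.12276487e-05  2.74386883e-01 -9.61619382e-01  3.74125797e-01]
 [ 0.00000000e+00  0.00000000e+00  0.00000000e+00  1.00000000e+00]]
```

View pics/scene0.png

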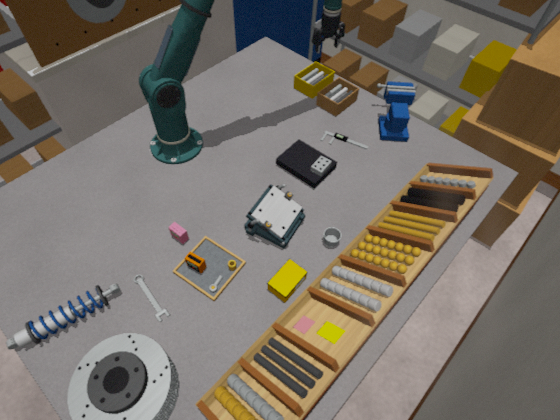

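View pics/side0.png

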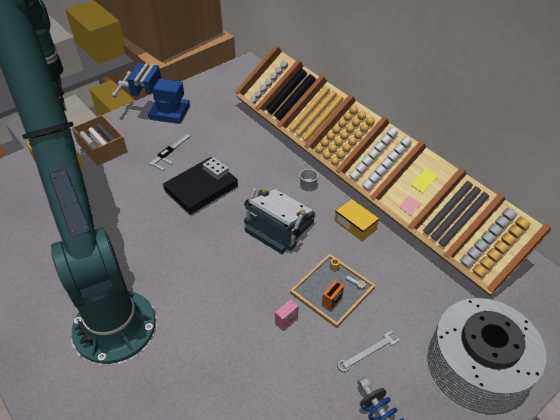

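View pics/wrist0.png

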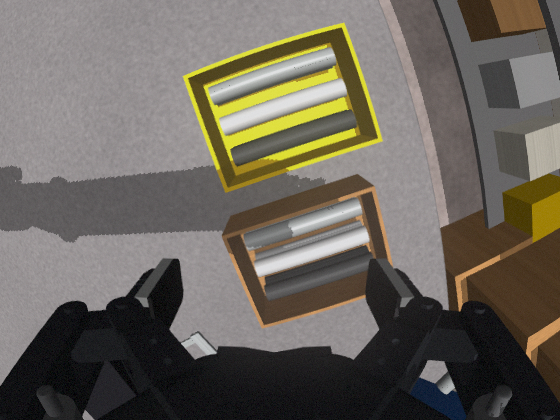

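```bash
cat > h.py <<'E'
import numpy as np,cv2
def load(n):
    z=np.load(n+".npz");return z["p"],z["d"],z["K"],z["T"]
def world(d,K,T):
    v,u=np.mgrid[:d.shape[0],:d.shape[1]]
    P=np.stack([(u-K[0,2])/K[0,0]*d,(v-K[1,2])/K[1,1]*d,d],-1)
    W=P@T[:3,:3].T+T[:3,3];W[d<=0]=np.nan;return W
E
python3 - <<'E'
from h import *
ims=[]
for n,(u,v,w,h) in {"scene0":(150,180,180,130),"side0":(220,160,180,180)}.items():
    p,d,K,T=load(n);ims.append(cv2.resize(p[v:v+h,u:u+w],(400,int(400*h/w)),interpolation=cv2.INTER_CUBIC))
H=max(i.shape[0] for i in ims)
ims=[cv2.copyMakeBorder(i,0,H-i.shape[0],0,0,0) for i in ims]
cv2.imwrite("pics/crop0.png",np.hstack(ims))
for n in("scene0","side0"):
    p,d,K,T=load(n);W=world(d,K,T);hsv=cv2.cvtColor(p,cv2.COLOR_BGR2HSV)
    for nm,lo,hi,b in(("orange",(5,170,100),(16,255,255),(.3,.85,-.5,.4)),("pink",(160,80,100),(179,255,255),(.2,.7,-.5,.4)),):
        m=cv2.inRange(hsv,lo,hi)>0
        m&=(W[...,0]>b[0])&(W[...,0]<b[1])&(W[...,1]>b[2])&(W[...,1]<b[3])
        q=W[m];vv,uu=np.where(m);print(n,nm,len(q),uu.mean(),vv.mean(),np.nanmin(q,0).round(3),np.nanmax(q,0).round(3))
        t=q[q[:,2]>np.nanmax(q[:,2])-.006];print(t.mean(0),cv2.minAreaRect((t[:,:2]*1000).astype(np.float32)))
E
```

```text
scene0 orange 27 195.07407407407408 260.14814814814815 [ 0.469 -0.339  0.013] [ 0.547 -0.304  0.071]
[ 0.51182244 -0.31993184  0.06680457] ((515.4431762695312, -319.4554138183594), (59.45466232299805, 24.473957061767578), 14.593585014343262)
scene0 pink 139 179.31654676258992 233.76258992805757 [ 0.321 -0.301 -0.002] [ 0.412 -0.271  0.065]
[ 0.38034232 -0.28835406  0.06122968] ((382.7713928222656, -288.2875671386719), (53.739356994628906, 21.863929748535156), 4.156121730804443)
side0 orange 156 332.36538461538464 291.60897435897436 [ 0.479 -0.34   0.018] [ 0.544 -0.3    0.071]
[ 0.51148648 -0.32093783  0.06753679] ((512.6209716796875, -320.54010009765625), (58.89594268798828, 28.864274978637695), 12.66113567352295)
side0 pink 301 284.4418604651163 312.2059800664452 [ 0.343 -0.301  0.006] [ 0.407 -0.267  0.067]
[ 0.36805563 -0.28581736  0.06273617] ((373.6072082519531, -284.64715576171875), (57.650665283203125, 29.362009048461914), 5.0338850021362305)
```

View pics/crop0.png

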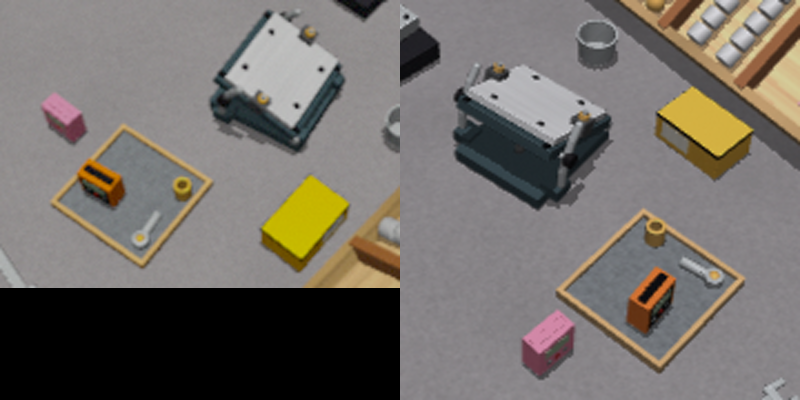

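Candidates in the scene image: the orange block at (195,260), standing in the tray; the pink look-alike at (179,233), outside the tray; and the yellow carton at (287,280). The crop shows only the first is orange with a dark display and inside the tray, so I choose that one. Next I'll measure the bracket face and the granite plate.

```bash
python3 - <<'E'
from h import *
for n in("scene0","side0"):
    p,d,K,T=load(n);W=world(d,K,T);X,Y,Z=W[...,0],W[...,1],W[...,2]
    hsv=cv2.cvtColor(p,cv2.COLOR_BGR2HSV)
    # floor check
    # blank
    m=(hsv[...,2]>150)&(hsv[...,1]<40)&(Z>.05)&(Z<.2)&(X>.45)&(X<.95)&(Y>-.3)&(Y<.15)
    q=W[m];
    c=np.median(q,0);q=q[np.linalg.norm(q-c,axis=1)<.12]
    for k in range(8):
        c=q.mean(0);u,s,vt=np.linalg.svd(q-c,full_matrices=False);r=(q-c)@vt[2];q=q[abs(r)<max(.003,2*r.std() if k<4 else 0)]
    nn=vt[2]*np.sign(vt[2][2]);print(n,"blank",len(q),c,"n",nn,"tilt",np.degrees(np.arccos(nn[2])),"upslope yaw",np.degrees(np.arctan2(-nn[1],-nn[0])),"rms",r.std())
    up=np.array([0,0,1])-nn*nn[2];up/=np.linalg.norm(up);yy=np.cross(nn,up)
    ab=np.c_[(q-c)@up,(q-c)@yy]*1000
    box=cv2.minAreaRect(ab.astype(np.float32));print(box, "pct",np.percentile(ab,[1,99],axis=0))
    ctr=c+up*box[0][0]/1000+yy*box[0][1]/1000;mid=(ab.max(0)+ab.min(0))/2000;print("ctr",ctr,c+up*mid[0]+yy*mid[1])
    # plate
    m=(hsv[...,2]<60)&(abs(Z-.04)<.008)&(X>.4)&(X<.95)&(Y>-.05)&(Y<.45)
    l,lab,st,ce=cv2.connectedComponentsWithStats(m.astype(np.uint8));i=1+st[1:,4].argmax();q=W[lab==i]
    print("plate",len(q),q[:,2].mean(),np.polyfit(q[:,0],q[:,2],1),cv2.minAreaRect((q[:,:2]*1000).astype(np.float32)),q.mean(0))
    # block
    m=(abs(Z-.065)<.008)&(X>.4)&(X<.95)&(Y>0.03)&(Y<.45)
    l,lab,st,ce=cv2.connectedComponentsWithStats(m.astype(np.uint8));i=1+st[1:,4].argmax();q=W[lab==i]
    print("block",len(q),ce[i],cv2.minAreaRect((q[:,:2]*1000).astype(np.float32)))
    # bench
    m=(abs(Z)<.012)&(X>.3)&(X<.9)&(abs(Y)<.5);print("bench",np.median(Z[m]))
    # gauge all points above tray
    m=(Z>.03)&(Z<.08)&(abs(X-.513)<.05)&(abs(Y+.32)<.04)
    q=W[m];t=q[q[:,2]>.06];print("gauge",len(t),np.median(t[:,2]),cv2.minAreaRect((t[:,:2]*1000).astype(np.float32)))
E
```

```text
scene0 blank 992 [ 0.59328842 -0.00626721  0.09212716] n [0.35984094 0.08584392 0.92905614] tilt 21.711840148597673 upslope yaw -166.58226452502572 rms 0.0015657309266412305
((0.2730827331542969, -1.8652725219726562), (150.93612670898438, 128.35919189453125), 89.70509338378906) pct [[-62.8007497  -75.02798849]
 [ 63.21877029  71.85515929]]
ctr [ 0.59260881 -0.00451173  0.09222818] [ 0.59257383 -0.00454719  0.09224501]
plate 964 0.03889507151695547 [-0.0022827   0.03999321] ((490.9501953125, 286.4552001953125), (184.09161376953125, 150.36280822753906), 2.3997178077697754) [0.48106969 0.27582424 0.03889507]
block 570 [377.15614035 222.36315789] ((887.8759155273438, 238.7640838623047), (418.30169677734375, 82.43623352050781), 89.13648986816406)
bench -0.0004549259693182872
gauge 165 0.06628597068966435 ((517.5900268554688, -320.3355407714844), (62.0139274597168, 30.247825622558594), 11.75336742401123)
side0 blank 769 [ 0.58510075 -0.00409758  0.09389858] n [0.36655522 0.08379277 0.92661537] tilt 22.086786430980293 upslope yaw -167.1237036539238 rms 0.0013938692464621702
((-3.79296875, -0.4280548095703125), (142.9586944580078, 149.36912536621094), 0.505391001701355) pct [[-69.74182219 -71.07091895]
 [ 62.41762716  72.50963198]]
ctr [ 0.5884316  -0.00289707  0.09247238] [ 0.58830765 -0.00288568  0.09252039]
plate 1390 0.039544609819000064 [-0.00098887  0.04001259] ((487.56915283203125, 288.8732604980469), (182.55374145507812, 156.08306884765625), 2.9389407634735107) [0.47324892 0.27928568 0.03954461]
block 734 [308.59809264 140.69618529] ((888.6245727539062, 239.4157257080078), (419.3662414550781, 99.8943862915039), 89.02762603759766)
bench -0.0004096635256183312
gauge 221 0.06602849354524443 ((511.6201477050781, -320.1559143066406), (63.32959747314453, 31.358293533325195), 12.218406677246094)
```

```bash
cat >> h.py <<'E'
from scipy.spatial.transform import Rotation as R
def rel(pos,yaw=None):
    from rig import telemetry
    s=telemetry.state();q=s["tool_rot"];r=R.from_quat(np.r_[q[1:],q[0]]).as_matrix()
    d=r.T@(np.array(pos)-s["position"])/.04
    y=np.degrees(np.arctan2(r[1,0],r[0,0]))
    t=None if yaw is None else round(-(((yaw-y)+90)%180-90)/5,2)
    print("t",round(s["time_s"],2),"pos",s["position"].round(4),"yaw",y.round(2),"tilt",np.degrees(np.arccos(-r[2,2])).round(2),"F",s["contact_force"].round(2),"open",round(s["opening"],4),"q",s["q"].round(2))
    print("units",d.round(3),"len",np.linalg.norm(d).round(2),"turn",t)
E
python3 -c "
from h import rel
rel((.5,.25,.25),102.3)"
```

```text
t 0.15 pos [0.2346 0.6854 0.2524] yaw 71.11 tilt 0.1 F [-0.81  0.91  0.25] open 0.0852 q [-1.33  0.59  0.05  1.61 -0.03  0.94 -0.03]
units [-8.15   9.802  0.075] len 12.75 turn -6.24
```

Emit:
{"method": "apply_moves", "body": {"steps": [[[85,-0.3,0.4,0,-0.3],[85,-0.9,1.1,0,-0.8],[85,-1.5,1.8,0,-1.3],[85,-2.1,2.5,0,-1.8],[85,-2.7,3.2,0,-2.3],[85,-3.3,3.9,0,-2.8],[85,-3.9,4.6,0,-3.3],[85,-4.5,5.3,0,-3.8],[85,-5.1,6.0,0,-4.4],[85,-5.7,6.7,0,-5.0],[85,-6.3,7.4,0,-5.6],[85,-6.9,8.1,0,-6.2]]]}}

```text
time_s: 1.15
position: [0.4523, 0.3175, 0.2528]
tool_rot: [0.0, 0.628, 0.779, -0.001]
contact_force: [0.4, -0.6, 0.0]
opening: 0.085
```

```bash
python3 -c "
from h import rel
rel((.513,-.320,.16),102.3)"
```

```text
t 1.15 pos [0.4523 0.3175 0.2528] yaw 102.26 tilt 0.11 F [ 0.36 -0.64  0.03] open 0.085 q [-0.65  0.38 -0.06  2.    0.03  0.77  1.06]
units [-15.893  -1.899   2.35 ] len 16.18 turn -0.01
```

Emit:
{"method": "apply_moves", "body": {"steps": [[[85,-0.6,0,0,0],[85,-1.6,-0.1,0,0],[85,-2.6,-0.2,0,0],[85,-3.6,-0.3,0,0],[85,-4.6,-0.4,0,0],[85,-5.6,-0.5,0,0],[85,-6.6,-0.65,0,0],[85,-7.6,-0.8,0,0],[85,-8.6,-0.9,0,0],[85,-9.6,-1.0,0,0],[85,-10.6,-1.15,0,0],[85,-11.6,-1.3,0,0]]]}}

```text
time_s: 2.15
position: [0.4998, -0.1489, 0.2537]
tool_rot: [0.0, 0.628, 0.779, -0.001]
contact_force: [0.4, 0.0, -0.7]
opening: 0.085
```

```bash
python3 -c "
from h import rel
rel((.513,-.320,.17),102.3)"
```

```text
t 2.15 pos [ 0.4998 -0.1489  0.2537] yaw 102.27 tilt 0.11 F [ 0.36  0.03 -0.67] open 0.085 q [ 0.15  0.34  0.06  2.07 -0.03  0.74  2.02]
units [-4.247 -0.583  2.1  ] len 4.77 turn -0.01
```

Emit:
{"method": "apply_moves", "body": {"steps": [[[85,-0.7,-0.1,0.3,0],[85,-1.5,-0.2,0.7,0],[85,-2.3,-0.3,1.1,0],[85,-3.1,-0.4,1.5,0],[85,-3.8,-0.5,1.9,0],[85,-4.25,-0.58,2.1,0],[85,-4.25,-0.58,2.1,0],[85,-4.25,-0.58,2.1,0]]]}}

```text
time_s: 2.82
position: [0.5123, -0.3211, 0.1691]
tool_rot: [-0.0, 0.629, 0.778, -0.001]
contact_force: [0.9, 1.8, -0.3]
opening: 0.0852
```

```bash
python3 - <<'E'
from h import *
from rig import imaging
rel((.513,-.320,.046),102.3)
c=imaging.get_calibration("wrist");p,d=imaging.get_image("wrist")
np.savez("wrist1.npz",p=p,d=d,K=c["K"],T=c["cam_to_world"]);cv2.imwrite("pics/wrist1.png",p)
K,T=c["K"],c["cam_to_world"]
v,u=np.mgrid[:420,:560];x=(u-K[0,2])/K[0,0];y=(v-K[1,2])/K[1,1];r=np.hypot(x,y)+1e-9
k=np.tan(r)/r*d;W=np.stack([x*k,y*k,d],-1)@T[:3,:3].T+T[:3,3]
X,Y,Z=W[...,0],W[...,1],W[...,2]
m=(abs(Z-.067)<.006)&(abs(X-.513)<.06)&(abs(Y+.32)<.05)&(d>0)
q=W[m];print(len(q),q[:,2].mean(),cv2.minAreaRect((q[:,:2]*1000).astype(np.float32)))
vv,uu=np.where(m);print(uu.min(),uu.max(),vv.min(),vv.max())
E
```

```text
t 2.82 pos [ 0.5123 -0.3211  0.1691] yaw 102.11 tilt 0.15 F [ 0.88  1.78 -0.27] open 0.0852 q [ 0.44  0.55  0.07  1.95 -0.05  0.64  2.32]
units [0.026 0.031 3.078] len 3.08 turn -0.04
3408 0.06832369331766223 ((514.0967407226562, -321.5437316894531), (61.18173599243164, 30.6915225982666), 12.811860084533691)
252 294 176 257
```

View pics/wrist1.png

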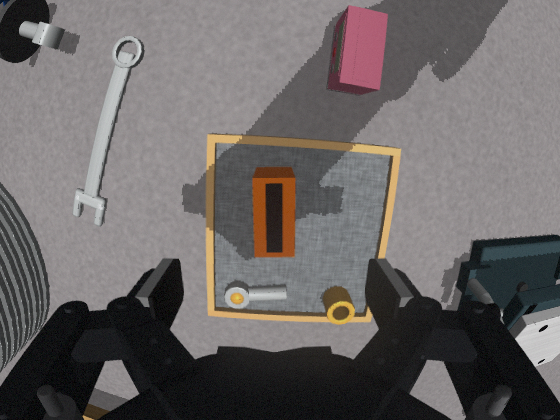

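The wrist image shows the gauge upright in the tray at (273,215), with the rod end at (250,295), the bushing at (340,305) and the pink block at (358,50). All are clear of the finger paths, so I'll descend and grip.

Emit:
{"method": "apply_moves", "body": {"steps": [[[85,0,0.04,0.5,-0.1],[85,0,0.04,1.2,-0.1],[85,0,0.04,1.9,-0.1],[85,0,0.04,2.5,-0.1],[85,0,0.04,2.9,-0.1],[85,0,0.04,3.07,-0.1],[85,0,0.04,3.07,-0.1],[45,0,0.04,3.07,-0.1],[20,0,0.04,3.07,-0.1],[20,0,0.04,3.07,-0.1],[20,0,0.04,3.07,-0.1],[20,0,0.04,3.07,-0.1]]]}}

```text
time_s: 3.87
position: [0.5151, -0.3198, 0.0481]
tool_rot: [0.001, 0.624, 0.781, -0.001]
contact_force: [0.7, -0.9, 0.5]
opening: 0.0293
```

Emit:
{"method": "apply_moves", "body": {"steps": [[[20,0,0,0,0],[20,0,0,0,0],[20,0,0,0,0],[20,0,0,-0.3,0],[20,0,0,-0.8,0],[20,0,0,-1.3,0],[20,0,0,-1.7,0],[20,0,0,-1.8,0]]]}}

```text
time_s: 4.53
position: [0.5164, -0.3206, 0.1232]
tool_rot: [0.003, 0.624, 0.781, -0.0]
contact_force: [1.5, -0.7, -2.1]
opening: 0.0294
```

```bash
python3 - <<'E'
from h import *
from rig import imaging
rel((.445,.285,.2),102.5)
for n in("wrist","side"):
    c=imaging.get_calibration(n);p,d=imaging.get_image(n);np.savez(n+"2.npz",p=p,d=d,K=c["K"],T=c["cam_to_world"])
    cv2.imwrite("pics/%s2.png"%n,p if n=="wrist" else cv2.resize(p[220:360,240:420],(720,560),interpolation=cv2.INTER_CUBIC))
E
```

```text
t 4.53 pos [ 0.5164 -0.3206  0.1232] yaw 102.72 tilt 0.37 F [ 1.49 -0.69 -2.07] open 0.0294 q [ 0.44  0.61  0.06  1.97 -0.06  0.55  2.33]
units [15.151  1.601 -1.991] len 15.36 turn 0.04
```

View pics/wrist2.png

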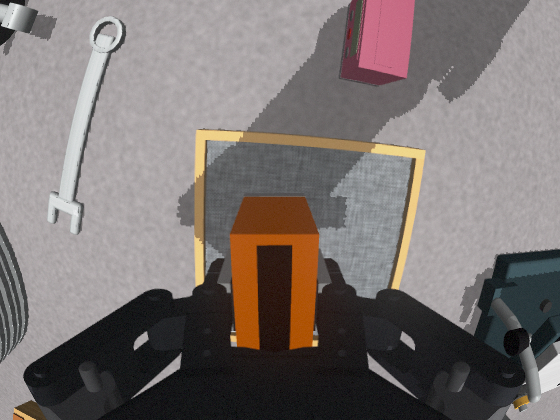

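View pics/side2.png

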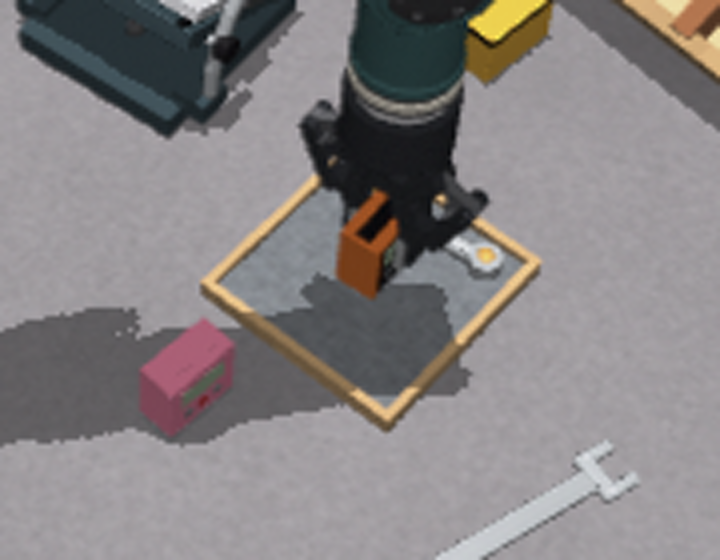

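Emit:
{"method": "apply_moves", "body": {"steps": [[[20,0.3,0,-0.7,0],[20,0.9,0,-1.5,0],[20,1.7,0,-2.2,0],[20,2.6,0,-2.6,0],[20,3.5,0.1,-2.8,0],[20,4.5,0.2,-2.8,0],[20,5.5,0.3,-2.8,0],[20,6.5,0.4,-2.8,0],[20,7.5,0.5,-2.8,0],[20,8.5,0.6,-2.8,0],[20,9.5,0.7,-2.8,0],[20,10.5,0.9,-2.8,0]]]}}

```text
time_s: 5.63
position: [0.4553, 0.0991, 0.2309]
tool_rot: [0.001, 0.624, 0.781, -0.002]
contact_force: [1.0, -0.1, -1.4]
opening: 0.0295
```

```bash
python3 -c "
from h import rel
rel((.445,.285,.15),102.5)"
```

```text
t 5.63 pos [0.4553 0.0991 0.2309] yaw 102.73 tilt 0.25 F [ 0.99 -0.14 -1.42] open 0.0295 q [-0.32  0.3   0.01  2.2  -0.    0.64  1.48]
units [4.599 0.775 2.002] len 5.08 turn 0.05
```

Emit:
{"method": "apply_moves", "body": {"steps": [[[20,0.7,0.1,0.2,0],[20,1.5,0.3,0.5,0],[20,2.3,0.4,1.0,0],[20,3.1,0.5,1.4,0],[20,3.9,0.6,1.8,0],[20,4.4,0.75,2.2,0],[20,4.6,0.77,2.6,0],[20,4.6,0.77,2.9,0],[20,4.6,0.77,3.1,0],[20,4.6,0.77,3.1,0],[20,4.6,0.77,3.1,0]]]}}

```text
time_s: 6.55
position: [0.4443, 0.2838, 0.1054]
tool_rot: [0.001, 0.625, 0.781, -0.003]
contact_force: [-0.1, -0.4, -1.1]
opening: 0.0295
```

```bash
python3 - <<'E'
from h import *
from rig import imaging
rel((.445,.285,.081),102.5)
n="side"
p,d=imaging.get_image(n);c=imaging.get_calibration(n)
cv2.imwrite("pics/side3.png",cv2.resize(p[120:240,120:280],(800,600),interpolation=cv2.INTER_CUBIC))
rel((.445,.285,.081),102.5)
W=world(d,c["K"],c["cam_to_world"]);hsv=cv2.cvtColor(p,cv2.COLOR_BGR2HSV)
m=(cv2.inRange(hsv,(5,150,60),(18,255,255))>0)&(abs(W[...,0]-.445)<.08)&(abs(W[...,1]-.285)<.08)
print(np.nanmin(W[m],0),np.nanmax(W[m],0))
E
```

```text
t 6.55 pos [0.4443 0.2838 0.1054] yaw 102.67 tilt 0.36 F [-0.07 -0.36 -1.1 ] open 0.0295 q [-0.66  0.58 -0.    2.15  0.01  0.42  1.13]
units [0.03  0.025 0.61 ] len 0.61 turn 0.03
t 6.6 pos [0.4449 0.284  0.1061] yaw 102.66 tilt 0.29 F [ 0.22 -0.47 -1.25] open 0.0292 q [-0.65  0.58 -0.    2.15  0.01  0.42  1.13]
units [0.026 0.01  0.627] len 0.63 turn 0.03
[0.4082663  0.25895773 0.07020197] [0.47147609 0.30106917 0.15300421]
```

View pics/side3.png

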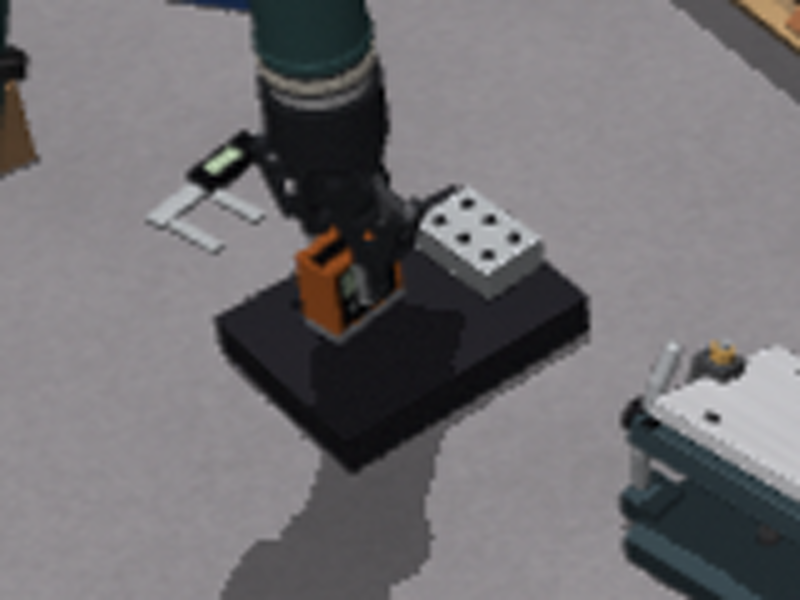

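The gauge at (345,285) hangs upright over the bare half of the granite, clear of the block at (480,240). I'll lower it gently.

Emit:
{"method": "apply_moves", "body": {"steps": [[[20,0.03,0,0.2,0],[20,0.03,0,0.4,0],[20,0.03,0,0.52,0],[20,0.03,0,0.57,0],[20,0.03,0,0.6,0],[20,0.03,0,0.62,0],[20,0.03,0,0.64,0],[20,0.03,0,0.64,0]]]}}

```text
time_s: 7.27
position: [0.4445, 0.2849, 0.0811]
tool_rot: [0.001, 0.625, 0.781, -0.002]
contact_force: [-1.2, -1.0, 3.5]
opening: 0.0293
```

```bash
python3 -c "
from h import rel
rel((.445,.285,.08),102.5)"
```

```text
t 7.27 pos [0.4445 0.2849 0.0811] yaw 102.65 tilt 0.3 F [-1.23 -1.01  3.48] open 0.0293 q [-0.66  0.62 -0.    2.16  0.01  0.37  1.12]
units [-0.001  0.013  0.028] len 0.03 turn 0.03
```

Emit:
{"method": "apply_moves", "body": {"steps": [[[20,0,0,0.03,0],[20,0,0,0.03,0],[20,0,0,0.03,0],[20,0,0,0.03,0],[31,0,0,0.0,0],[34,0,0,0,0],[38,0,0,0,0],[38,0,0,0,0],[38,0,0,0,0],[38,0,0,0,0],[38,0,0,0,0],[38,0,0,0,0]]]}}

```text
time_s: 8.27
position: [0.4445, 0.2849, 0.081]
tool_rot: [0.001, 0.625, 0.781, -0.002]
contact_force: [-0.8, -0.2, -0.3]
opening: 0.0379
```

Emit:
{"method": "apply_moves", "body": {"steps": [[[38,0,0,0,0],[38,0,0,0,0],[38,0,0,0,0],[38,0,0,0,0],[38,0,0,0,0],[38,0,0,0,0],[38,0,0,0,0],[38,0,0,0,0],[38,0,0,0,0],[38,0,0,0,0],[38,0,0,0,0],[38,0,0,0,0]]]}}

```text
time_s: 9.27
position: [0.4445, 0.2849, 0.081]
tool_rot: [0.001, 0.625, 0.781, -0.002]
contact_force: [-0.4, -0.1, 0.1]
opening: 0.0382
```

```bash
python3 - <<'E'
from h import *
from rig import imaging
n="side"
p,d=imaging.get_image(n)
cv2.imwrite("pics/side4.png",cv2.resize(p[120:240,120:280],(800,600),interpolation=cv2.INTER_CUBIC))
p,d=imaging.get_image("wrist");cv2.imwrite("pics/wrist4.png",p)
rel((.445,.285,.08),102.5)
E
```

```text
t 9.37 pos [0.4445 0.2849 0.081 ] yaw 102.65 tilt 0.3 F [0.23 0.24 0.47] open 0.0383 q [-0.66  0.62 -0.    2.16  0.01  0.37  1.12]
units [-0.     0.013  0.026] len 0.03 turn 0.03
```

View pics/side4.png

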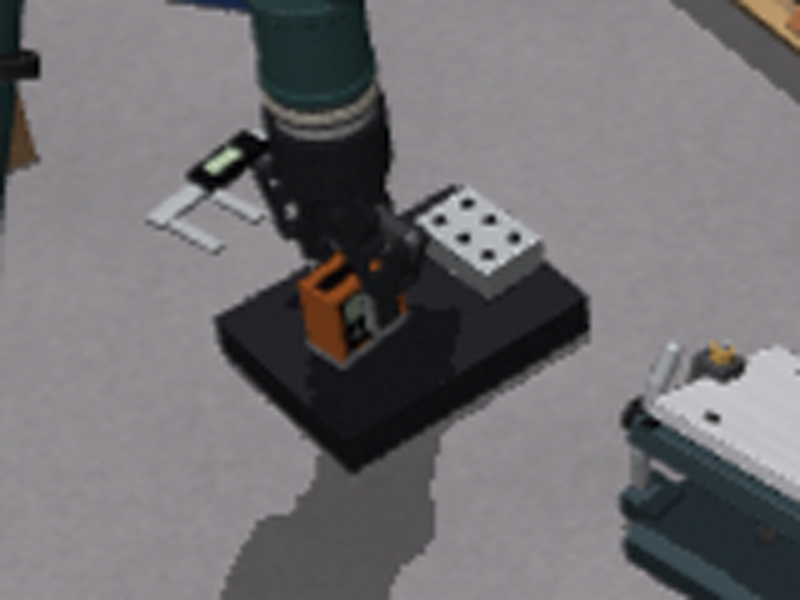

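View pics/wrist4.png

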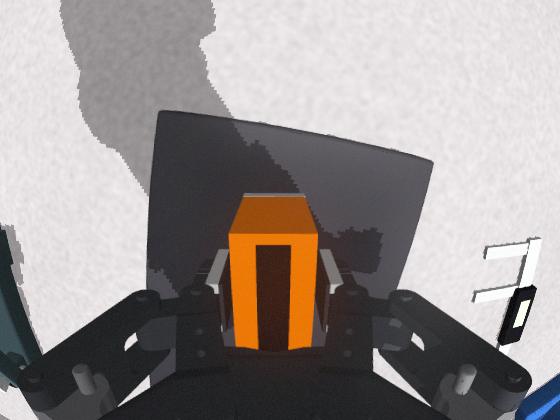

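The side view shows the gauge at (345,310) standing free and flat on the bare granite; the wrist view has it at (273,290) with a gap to each pad. I'll hold this longer, then grip again.

Emit:
{"method": "apply_moves", "body": {"steps": [[[38,0,0,0,0],[38,0,0,0,0],[38,0,0,0,0],[38,0,0,0,0],[38,0,0,0,0],[38,0,0,0,0],[38,0,0,0,0],[38,0,0,0,0],[38,0,0,0,0],[38,0,0,0,0],[38,0,0,0,0],[38,0,0,0,0]]]}}

```text
time_s: 10.37
position: [0.4444, 0.2849, 0.0811]
tool_rot: [0.001, 0.625, 0.781, -0.002]
contact_force: [0.3, -0.1, -0.8]
opening: 0.0383
```

Emit:
{"method": "apply_moves", "body": {"steps": [[[38,0,0,0,0],[38,0,0,0,0],[38,0,0,0,0],[38,0,0,0,0],[38,0,0,0,0],[38,0,0,0,0],[20,0,0,0,0],[20,0,0,0,0],[20,0,0,0,0],[20,0,0,0,0],[20,0,0,0,0],[20,0,0,0,0]]]}}

```text
time_s: 11.37
position: [0.4445, 0.2849, 0.0812]
tool_rot: [0.001, 0.625, 0.781, -0.002]
contact_force: [0.4, -0.6, 2.8]
opening: 0.0289
```

Emit:
{"method": "apply_moves", "body": {"steps": [[[20,0,0,-0.2,0],[20,0,0,-0.6,0],[20,0,0,-1.3,0],[20,0,0,-2.1,0],[20,0,0,-2.9,0],[20,0,0,-3.6,0],[20,0,0,-3.9,0],[20,0,0,-3.9,0]]]}}

```text
time_s: 12.03
position: [0.4462, 0.2867, 0.2406]
tool_rot: [0.002, 0.625, 0.781, 0.001]
contact_force: [0.6, 0.2, -1.8]
opening: 0.0295
```

```bash
python3 -c "
from h import rel
rel((.591,-.004,.22),103.1)"
```

```text
t 12.03 pos [0.4462 0.2867 0.2406] yaw 102.64 tilt 0.25 F [ 0.56  0.22 -1.8 ] open 0.0295 q [-0.66  0.36  0.    2.06  0.    0.71  1.13]
units [-7.884  1.94   0.535] len 8.14 turn -0.09
```

Emit:
{"method": "apply_moves", "body": {"steps": [[[20,-0.5,0.1,0,0],[20,-1.3,0.3,0,0],[20,-2.2,0.5,0,0],[20,-3.1,0.75,0,0],[20,-4.0,1.0,0,0],[20,-4.9,1.2,0,-0.1],[20,-5.8,1.4,0,-0.1],[20,-6.7,1.65,0,-0.1],[20,-7.5,1.85,0,-0.1],[20,-7.9,1.94,0.1,-0.1],[20,-7.9,1.94,0.2,-0.1],[20,-7.9,1.94,0.2,-0.1]]]}}

```text
time_s: 13.03
position: [0.5895, -0.0061, 0.231]
tool_rot: [0.0, 0.623, 0.782, -0.001]
contact_force: [-1.0, 0.6, -2.1]
opening: 0.0296
```

```bash
python3 - <<'E'
from h import *
from rig import imaging
rel((.5931,-.0032,.17),103.1)
c=imaging.get_calibration("wrist");p,d=imaging.get_image("wrist")
np.savez("wrist5.npz",p=p,d=d,K=c["K"],T=c["cam_to_world"]);cv2.imwrite("pics/wrist5.png",p)
K,T=c["K"],c["cam_to_world"]
v,u=np.mgrid[:420,:560];x=(u-K[0,2])/K[0,0];y=(v-K[1,2])/K[1,1];r=np.hypot(x,y)+1e-9
k=np.tan(r)/r*d;W=np.stack([x*k,y*k,d],-1)@T[:3,:3].T+T[:3,3]
np.save("W5.npy",W)
C=np.array([.591,-.0037,.0923]);n0=np.array([.363,.085,.927])
m=(abs((W-C)@n0)<.006)&(np.linalg.norm(W-C,axis=2)<.12)&(d>0)&(p.min(2)>110)
q=W[m]
for _ in range(6):
    c0=q.mean(0);vt=np.linalg.svd(q-c0,full_matrices=False)[2];rr=(q-c0)@vt[2];q=q[abs(rr)<.002]
nn=vt[2]*np.sign(vt[2,2]);print(len(q),nn,np.degrees(np.arccos(nn[2])),"yaw",np.degrees(np.arctan2(-nn[1],-nn[0]))," offset of C:",(C-c0)@nn)
up=np.array([0,0,1])-nn*nn[2];up/=np.linalg.norm(up);yy=np.cross(nn,up)
ab=np.c_[(q-C)@up,(q-C)@yy]*1000;print("min",ab.min(0),"max",ab.max(0),cv2.minAreaRect(ab.astype(np.float32)))
print(np.percentile(ab,[.5,2,98,99.5],axis=0))
E
```

```text
t 13.03 pos [ 0.5895 -0.0061  0.231 ] yaw 102.97 tilt 0.09 F [-1.01  0.58 -2.12] open 0.0296 q [-0.11  0.45  0.05  1.94 -0.03  0.75  1.76]
units [0.052 0.105 1.524] len 1.53 turn -0.03
15941 [0.36039843 0.08106134 0.92926962] 21.678752931226672 yaw -167.32390052278785  offset of C: -0.0015707103240255684
min [-65.60958419 -91.86578005] max [66.38860744 94.10520608] ((0.7977714538574219, 0.6344070434570312), (131.4981689453125, 185.9807586669922), 0.6308942437171936)
[[-61.40167949 -73.42021389]
 [-55.82195596 -71.17084075]
 [ 64.86116765  73.0101895 ]
 [ 65.52051918  75.24959061]]
```

View pics/wrist5.png

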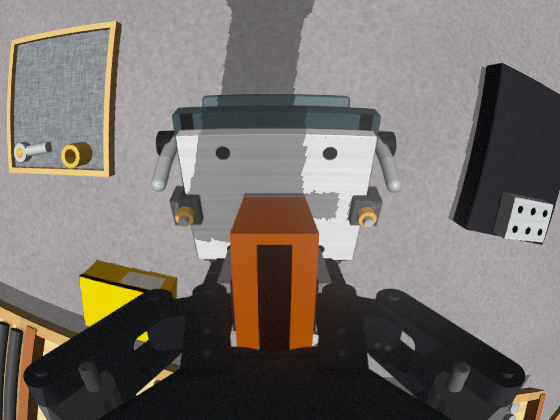

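The wrist image confirms the bracket plane: tilt 21.7°, face centre within about 1 mm, clamps at (185,212) and (366,212), and the gauge between them at (273,290). Next is the descent to just above contact.

Emit:
{"method": "apply_moves", "body": {"steps": [[[20,0.05,0.1,0.3,0],[20,0.05,0.1,0.8,0],[20,0.05,0.1,1.3,0],[20,0.05,0.1,1.7,0],[20,0.05,0.1,1.95,0],[20,0.05,0.1,2.0,0],[20,0.05,0.1,2.0,0],[20,0.05,0.1,2.0,0]]]}}

```text
time_s: 13.75
position: [0.5932, -0.0007, 0.1518]
tool_rot: [0.0, 0.621, 0.784, 0.0]
contact_force: [-0.6, -0.0, -2.7]
opening: 0.0299
```

```bash
python3 -c "
from h import rel
rel((.5931,-.0032,.1445),102.9)"
```

```text
t 13.75 pos [ 0.5932 -0.0007  0.1518] yaw 103.18 tilt 0.03 F [-0.65 -0.05 -2.68] open 0.0299 q [-0.1   0.56  0.04  1.99 -0.04  0.59  1.76]
units [-0.061 -0.016  0.183] len 0.19 turn 0.06
```

Emit:
{"method": "apply_moves", "body": {"steps": [[[20,-0.06,0,0.04,0.05],[20,-0.06,0,0.08,0.05],[20,-0.06,0,0.12,0.05],[20,-0.06,0,0.15,0.05],[20,-0.06,0,0.18,0.05],[20,-0.06,0,0.18,0.05]]]}}

```text
time_s: 14.25
position: [0.5939, -0.0031, 0.1451]
tool_rot: [0.0, 0.623, 0.782, 0.0]
contact_force: [-0.9, -1.0, 3.3]
opening: 0.0296
```

```bash
python3 -c "
from h import rel
rel((.6048,-.0005,.1305),102.9)"
```

```text
t 14.25 pos [ 0.5939 -0.0031  0.1451] yaw 102.93 tilt 0.04 F [-0.88 -0.99  3.29] open 0.0296 q [-0.1   0.57  0.04  1.99 -0.04  0.58  1.76]
units [0.003 0.28  0.365] len 0.46 turn 0.01
```

Emit:
{"method": "apply_moves", "body": {"steps": [[[20,0,0.03,0.03,0],[20,0,0.06,0.055,0],[20,0,0.09,0.08,0],[20,0,0.115,0.105,0],[20,0,0.115,0.105,0]]]}}

```text
time_s: 14.67
position: [0.5987, -0.0024, 0.1428]
tool_rot: [0.0, 0.623, 0.782, 0.0]
contact_force: [-2.7, 0.6, 13.4]
opening: 0.0293
```

```bash
python3 -c "
from h import *
from rig import imaging
rel((.6048,-.0005,.1305),102.9)
p,d=imaging.get_image('side')
cv2.imwrite('pics/side6.png',cv2.resize(p[150:270,210:370],(800,600),interpolation=cv2.INTER_CUBIC))
"
```

```text
t 14.67 pos [ 0.5987 -0.0024  0.1428] yaw 102.91 tilt 0.03 F [-2.71  0.59 13.4 ] open 0.0293 q [-0.1   0.58  0.04  1.98 -0.04  0.58  1.76]
units [0.011 0.159 0.309] len 0.35 turn 0.0
```

View pics/side6.png

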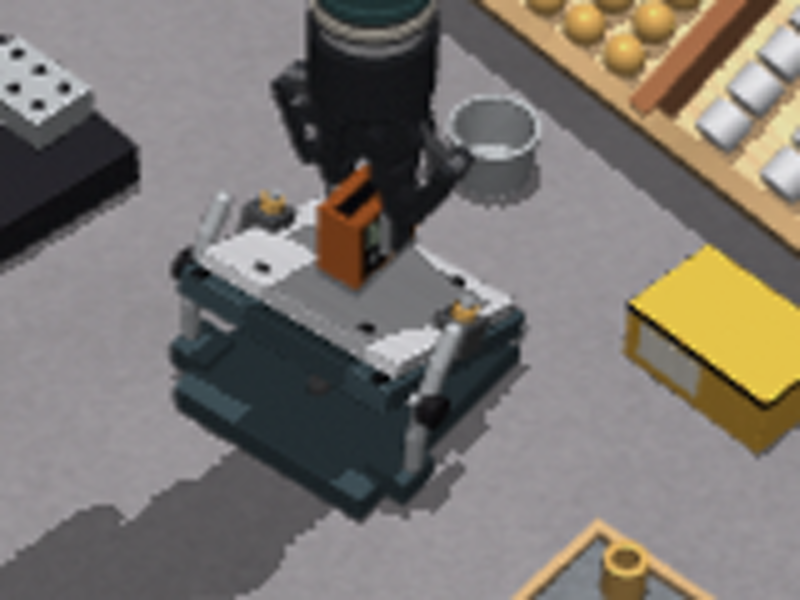

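Emit:
{"method": "apply_moves", "body": {"steps": [[[20,0,0.03,0.07,0],[20,0,0.06,0.12,0],[20,0,0.08,0.16,0],[20,0,0.1,0.2,0],[20,0,0.1,0.2,0]]]}}

```text
time_s: 15.13
position: [0.6052, -0.0011, 0.1377]
tool_rot: [0.002, 0.623, 0.782, 0.002]
contact_force: [-0.1, 1.0, 14.9]
opening: 0.0294
```

```bash
python3 -c "
from h import *
rel((.6048,-.0005,.1305),102.9)
"
```

```text
t 15.13 pos [ 0.6052 -0.0011  0.1377] yaw 102.91 tilt 0.32 F [-0.09  0.99 14.9 ] open 0.0294 q [-0.1   0.59  0.04  1.97 -0.04  0.57  1.76]
units [ 0.017 -0.007  0.18 ] len 0.18 turn 0.0
```

Emit:
{"method": "apply_moves", "body": {"steps": [[[20,0,0,0.07,0],[20,0,0,0.12,0],[20,0,0,0.16,0],[20,0,0,0.18,0],[20,0,0,0.18,0]]]}}

```text
time_s: 15.55
position: [0.6091, -0.0005, 0.134]
tool_rot: [0.005, 0.623, 0.782, 0.005]
contact_force: [-0.0, 1.2, 14.8]
opening: 0.0297
```

```bash
python3 -c "
from h import *
from rig import imaging
rel((.6048,-.0005,.1305),102.9)
p,d=imaging.get_image('wrist');cv2.imwrite('pics/wrist7.png',p)
p,d=imaging.get_image('side')
cv2.imwrite('pics/side7.png',cv2.resize(p[150:270,210:370],(800,600),interpolation=cv2.INTER_CUBIC))
"
```

```text
t 15.55 pos [ 6.091e-01 -5.000e-04  1.340e-01] yaw 102.91 tilt 0.77 F [-1.000e-02  1.230e+00  1.483e+01] open 0.0297 q [-0.1   0.6   0.04  1.97 -0.04  0.56  1.76]
units [ 0.024 -0.107  0.086] len 0.14 turn 0.0
```

View pics/side7.png

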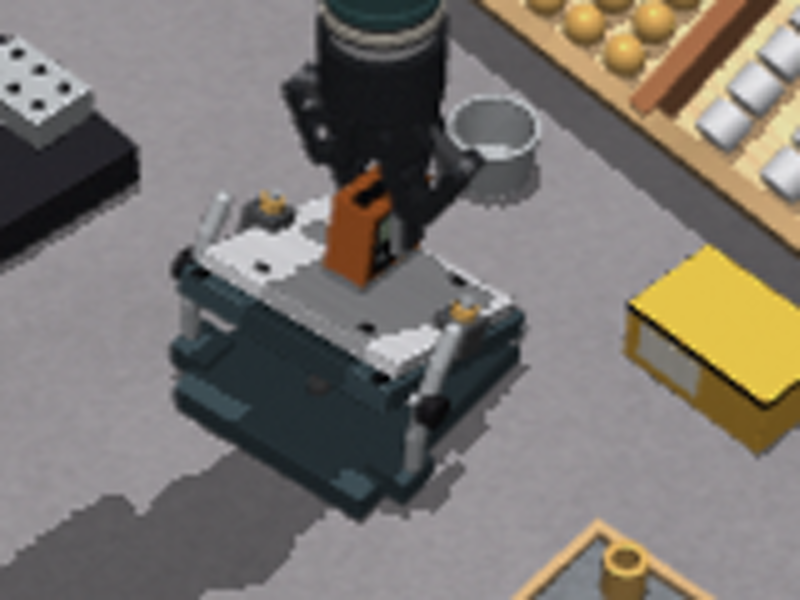

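View pics/wrist7.png

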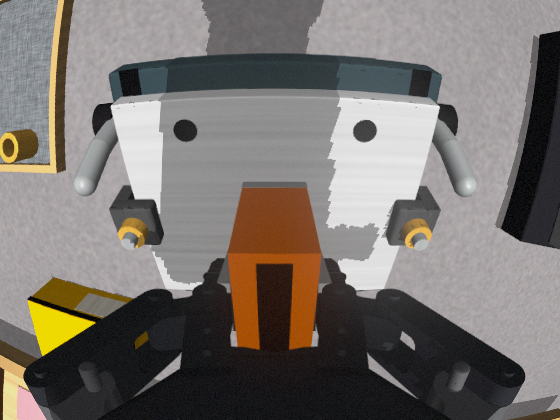

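```bash
cat > g.py <<'E'
from h import *
from rig import imaging
def wcloud():
    c=imaging.get_calibration("wrist");p,d=imaging.get_image("wrist");K,T=c["K"],c["cam_to_world"]
    v,u=np.mgrid[:420,:560];x=(u-K[0,2])/K[0,0];y=(v-K[1,2])/K[1,1];r=np.hypot(x,y)+1e-9
    k=np.tan(r)/r*d;W=np.stack([x*k,y*k,d],-1)@T[:3,:3].T+T[:3,3];W[d<=0]=np.nan
    return p,W
up_h=np.array([-.9755,-.22,0])
def plane(q):
    for _ in range(6):
        c=q.mean(0);vt=np.linalg.svd(q-c,full_matrices=False)[2];r=(q-c)@vt[2];q=q[abs(r)<max(.0012,2.5*r.std()*0+.0012)]
    return c,vt[2],q
def report(save=None):
    p,W=wcloud()
    if save: cv2.imwrite(save,p)
    hsv=cv2.cvtColor(p,cv2.COLOR_BGR2HSV);m=(cv2.inRange(hsv,(3,150,40),(20,255,255))>0)&(W[...,2]>.08)
    v,u=np.mgrid[:420,:560];m&=(abs(u-274)<60)&(v>170)&(v<355)
    q=W[m];C=np.array([.591,-.0037,.0923])
    # split into top & end by local normals
    dx=np.roll(W,-2,1)-np.roll(W,2,1);dy=np.roll(W,-2,0)-np.roll(W,2,0);N=np.cross(dx,dy);N/=np.linalg.norm(N,axis=2,keepdims=True)
    N*=np.sign(N[...,2:3]+1e-12)
    with np.errstate(invalid='ignore'):
        top=m&(N[...,2]>.8);end=m&(N[...,2]<.6)
    for nm,mm in(("top",top),("end",end)):
        if mm.sum()<50: print(nm,mm.sum());continue
        c,n,q=plane(W[mm]);n=n*(np.sign(n[2]) if nm=="top" else np.sign(n@up_h))
        ang=np.degrees(np.arctan2(-(n@up_h),n[2])) if nm=="top" else np.degrees(np.arctan2(n[2],n@up_h))
        print(nm,len(q),c.round(4),n.round(3),"tilt",ang.round(2))
        if nm=="end":
            mid=c-n*0.03 # on gauge mid-plane x=0
            print(" end-plane offset along slope from C: ", ((c-C)@n*1000).round(1),"mm (want 30)")
E
python3 -c "
from g import *
report()
rel((.6048,-.0005,.1305),102.9)"
```

```text
top 3689 [ 0.601  -0.0025  0.1571] [0.175 0.04  0.984] tilt 10.37
end 1002 [ 0.5768 -0.008   0.1319] [-0.953 -0.217  0.21 ] tilt 12.13
 end-plane offset along slope from C:  22.8 mm (want 30)
t 15.7 pos [ 6.091e-01 -5.000e-04  1.340e-01] yaw 102.91 tilt 0.77 F [ 0.34  0.78 15.78] open 0.0292 q [-0.1   0.6   0.04  1.97 -0.04  0.56  1.76]
units [ 0.024 -0.105  0.086] len 0.14 turn 0.0
```

Emit:
{"method": "apply_moves", "body": {"steps": [[[20,0,0.03,0.07,0],[20,0,0.05,0.12,0],[20,0,0.07,0.17,0],[20,0,0.09,0.21,0],[20,0,0.09,0.24,0],[20,0,0.09,0.24,0]]]}}

```text
time_s: 16.2
position: [0.6163, 0.0009, 0.1275]
tool_rot: [0.007, 0.623, 0.782, 0.007]
contact_force: [0.5, 0.3, 13.6]
opening: 0.0293
```

```bash
python3 -c "
from g import *
report()
rel((.6048,-.0005,.1305),102.9)"
```

```text
top 1903 [6.151e-01 6.000e-04 1.504e-01] [0.264 0.059 0.963] tilt 15.68
end 2083 [ 0.5834 -0.0066  0.1287] [-0.925 -0.212  0.314] tilt 18.3
 end-plane offset along slope from C:  19.1 mm (want 30)
t 16.25 pos [0.6163 0.0009 0.1275] yaw 102.91 tilt 1.19 F [ 0.22  0.38 13.64] open 0.0296 q [-0.1   0.61  0.04  1.96 -0.04  0.55  1.76]
units [ 0.03  -0.286 -0.082] len 0.3 turn 0.0
```

Emit:
{"method": "apply_moves", "body": {"steps": [[[20,0,0.02,0.07,0],[20,0,0.04,0.12,0],[20,0,0.06,0.16,0],[20,0,0.06,0.18,0],[20,0,0.06,0.18,0]]]}}

```text
time_s: 16.67
position: [0.6209, 0.0017, 0.123]
tool_rot: [0.009, 0.623, 0.782, 0.009]
contact_force: [0.0, 0.4, 13.6]
opening: 0.0294
```

```bash
python3 -c "
from g import *
report('pics/wrist8.png')
rel((.6048,-.0005,.1305),102.9)"
```

```text
top 705 [0.6218 0.0024 0.1461] [0.313 0.065 0.948] tilt 18.63
end 3219 [ 0.5881 -0.006   0.1273] [-0.902 -0.205  0.381] tilt 22.37
 end-plane offset along slope from C:  16.4 mm (want 30)
t 16.72 pos [0.6209 0.0017 0.123 ] yaw 102.9 tilt 1.41 F [-1.23  0.6  12.91] open 0.0293 q [-0.1   0.62  0.04  1.96 -0.04  0.54  1.76]
units [ 0.036 -0.399 -0.198] len 0.45 turn -0.0
```

View pics/wrist8.png

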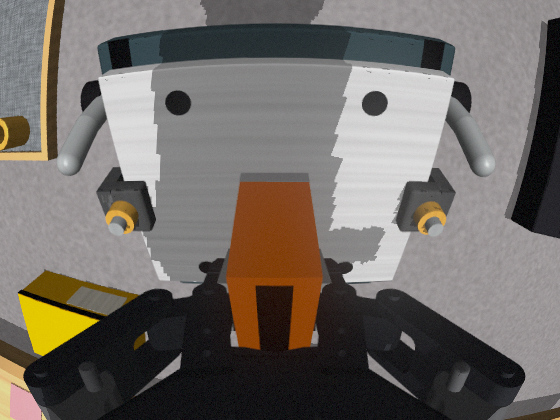

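Emit:
{"method": "apply_moves", "body": {"steps": [[[20,0,0.01,0.05,0],[20,0,0.02,0.09,0],[20,0,0.02,0.13,0],[20,0,0.02,0.16,0],[20,0,0.02,0.16,0]]]}}

```text
time_s: 17.13
position: [0.6234, 0.002, 0.1216]
tool_rot: [0.01, 0.623, 0.782, 0.01]
contact_force: [-7.3, 0.4, 31.1]
opening: 0.0291
```

```bash
python3 -c "
from g import *
report()
rel((.6048,-.0005,.1305),102.9)"
```

```text
top 564 [0.6242 0.0014 0.145 ] [0.276 0.075 0.958] tilt 16.57
end 3309 [ 0.5907 -0.0058  0.1266] [-0.897 -0.205  0.39 ] tilt 22.98
 end-plane offset along slope from C:  14.1 mm (want 30)
t 17.18 pos [0.6234 0.002  0.1216] yaw 102.86 tilt 1.59 F [-6.64 -0.54 30.21] open 0.0294 q [-0.1   0.63  0.04  1.95 -0.04  0.54  1.76]
units [ 0.043 -0.461 -0.236] len 0.52 turn -0.01
```

Emit:
{"method": "apply_moves", "body": {"steps": [[[20,0,0,-0.1,0],[20,0,-0.05,-0.22,0],[20,-0.01,-0.15,-0.3,0],[20,-0.02,-0.28,-0.33,0],[20,-0.03,-0.37,-0.33,0],[20,-0.03,-0.37,-0.33,0],[20,-0.03,-0.37,-0.33,0]]]}}

```text
time_s: 17.77
position: [0.608, -0.0028, 0.1336]
tool_rot: [0.009, 0.624, 0.782, 0.009]
contact_force: [0.8, -0.2, -1.7]
opening: 0.0295
```

```bash
python3 -c "
from g import *
report('pics/wrist9.png')
rel((.609,-.0014,.1275),102.9)
for n in ('side','scene'):
    p,d=imaging.get_image(n);c=imaging.get_calibration(n);np.savez(n+'9.npz',p=p,d=d,K=c['K'],T=c['cam_to_world'])
    a=p[160:250,230:350] if n=='side' else p[170:245,230:330]
    cv2.imwrite('pics/%s9.png'%n,cv2.resize(a,(800,600),interpolation=cv2.INTER_CUBIC))
"
```

```text
top 594 [ 0.6084 -0.0026  0.1571] [0.311 0.076 0.947] tilt 18.67
end 3197 [ 0.5753 -0.0104  0.1384] [-0.899 -0.203  0.388] tilt 22.86
 end-plane offset along slope from C:  33.4 mm (want 30)
t 17.82 pos [ 0.6084 -0.0026  0.1338] yaw 102.85 tilt 1.53 F [-0.06  0.05 -1.79] open 0.0298 q [-0.1   0.59  0.04  1.98 -0.04  0.54  1.77]
units [0.027 0.016 0.157] len 0.16 turn -0.01
```

View pics/side9.png

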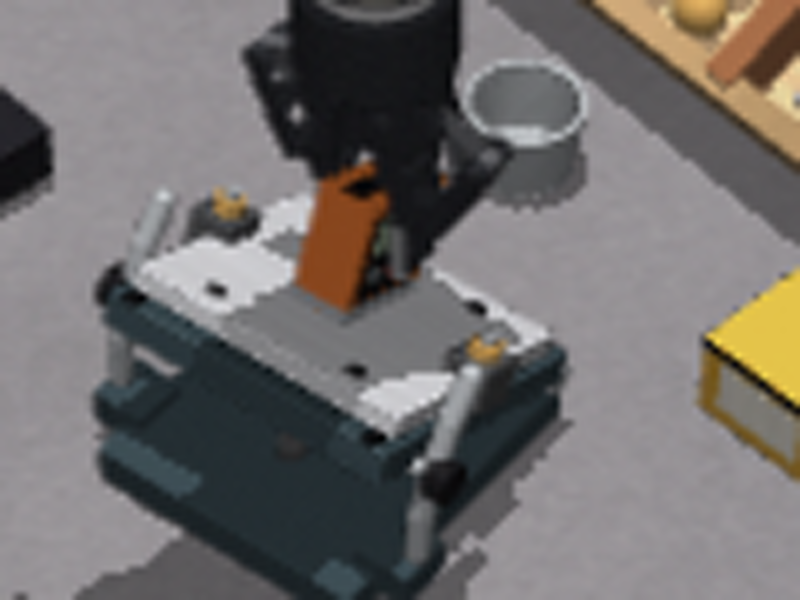

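View pics/wrist9.png

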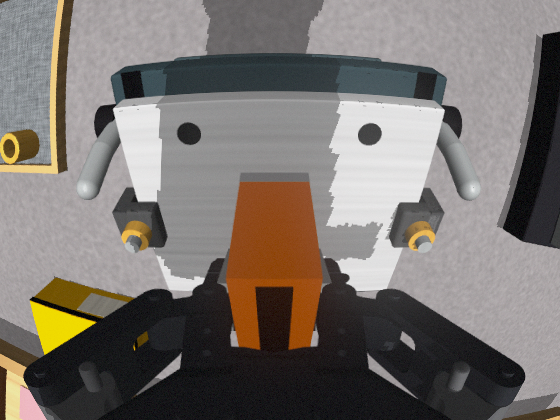

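View pics/scene9.png

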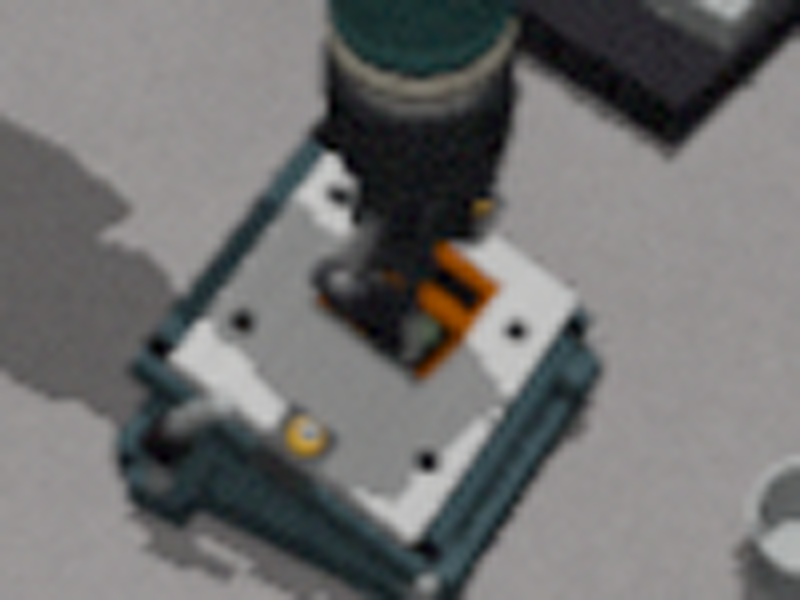

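Emit:
{"method": "apply_moves", "body": {"steps": [[[20,0.07,0,0.03,0],[20,0.07,0,0.06,0],[20,0.07,0,0.09,0],[20,0.07,0,0.12,0],[20,0.07,0,0.14,0],[20,0.07,0,0.155,0],[20,0.07,0,0.155,0]]]}}

```text
time_s: 18.5
position: [0.6086, 0.0003, 0.1278]
tool_rot: [0.01, 0.623, 0.782, 0.01]
contact_force: [0.4, -0.5, -2.1]
opening: 0.0295
```

```bash
python3 -c "
from g import *
report()
rel((.6075,0,.1278),102.9)"
```

```text
top 595 [ 6.091e-01 -1.000e-04  1.513e-01] [0.315 0.071 0.947] tilt 18.82
end 3207 [ 0.5759 -0.0073  0.1328] [-0.898 -0.205  0.388] tilt 22.84
 end-plane offset along slope from C:  30.0 mm (want 30)
t 18.55 pos [6.085e-01 2.000e-04 1.278e-01] yaw 102.85 tilt 1.58 F [ 0.28 -0.12 -0.84] open 0.0295 q [-0.1   0.6   0.04  1.98 -0.04  0.53  1.76]
units [ 0.001 -0.027 -0.   ] len 0.03 turn -0.01
```

Emit:
{"method": "apply_moves", "body": {"steps": [[[20,0,0,0.02,0],[20,0,0,0.035,0],[20,0,-0.01,0.05,0],[20,0,-0.01,0.06,0],[20,0,-0.01,0.06,0],[20,0,-0.01,0.06,0]]]}}

```text
time_s: 19.05
position: [0.6087, 0.0002, 0.1275]
tool_rot: [0.01, 0.623, 0.782, 0.01]
contact_force: [-2.0, -0.6, 12.3]
opening: 0.0294
```

```bash
python3 -c "
from g import *
report()
rel((.6075,0,.1278),102.9)"
```

```text
top 679 [ 6.099e-01 -4.000e-04  1.508e-01] [0.317 0.08  0.945] tilt 19.07
end 3123 [ 0.5759 -0.0076  0.1321] [-0.898 -0.202  0.391] tilt 23.02
 end-plane offset along slope from C:  29.9 mm (want 30)
t 19.1 pos [6.087e-01 2.000e-04 1.275e-01] yaw 102.85 tilt 1.63 F [-2.18 -0.19 12.36] open 0.0296 q [-0.1   0.6   0.04  1.98 -0.04  0.53  1.76]
units [ 0.002 -0.03  -0.008] len 0.03 turn -0.01
```

Emit:
{"method": "apply_moves", "body": {"steps": [[[20,0,-0.03,0.06,0],[20,0,-0.03,0.09,0],[20,0,-0.035,0.115,0],[20,0,-0.035,0.115,0],[20,0,-0.035,0.115,0],[20,0,-0.035,0.115,0]]]}}

```text
time_s: 19.6
position: [0.6087, 0.0002, 0.1274]
tool_rot: [0.011, 0.624, 0.782, 0.011]
contact_force: [-6.1, 0.0, 27.3]
opening: 0.0292
```

```bash
python3 -c "
from g import *
report()
rel((.6075,0,.1278),102.9)"
```

```text
top 579 [ 6.094e-01 -2.000e-04  1.510e-01] [0.315 0.079 0.946] tilt 18.93
end 3443 [ 0.5762 -0.0075  0.1328] [-0.898 -0.202  0.391] tilt 23.0
 end-plane offset along slope from C:  29.9 mm (want 30)
t 19.65 pos [6.087e-01 2.000e-04 1.274e-01] yaw 102.83 tilt 1.78 F [-6.18  0.35 27.34] open 0.0296 q [-0.1   0.6   0.03  1.99 -0.04  0.52  1.76]
units [ 0.001 -0.031 -0.01 ] len 0.03 turn -0.01
```

Pressing at 27 N moved nothing and left the tilt unchanged, so the sole is flush. I'll ease to a gentle press and hold.

Emit:
{"method": "apply_moves", "body": {"steps": [[[20,0,-0.025,0.09,0],[20,0,-0.02,0.07,0],[20,0,-0.02,0.06,0],[20,0,-0.02,0.06,0],[20,0,-0.02,0.06,0],[20,0,-0.02,0.06,0],[20,0,-0.02,0.06,0],[20,0,-0.02,0.06,0],[20,0,-0.02,0.06,0],[20,0,-0.02,0.06,0],[20,0,-0.02,0.06,0],[20,0,-0.02,0.06,0]]]}}

```text
time_s: 20.65
position: [0.6087, 0.0002, 0.1275]
tool_rot: [0.011, 0.624, 0.782, 0.012]
contact_force: [-2.9, -0.4, 13.9]
opening: 0.0292
```

```bash
python3 -c "
from g import *
report('pics/wrist10.png')
rel((.6075,0,.1278),102.9)
p,d=imaging.get_image('side')
cv2.imwrite('pics/side10.png',cv2.resize(p[160:250,230:350],(800,600),interpolation=cv2.INTER_CUBIC))
"
```

```text
top 554 [0.6093 0.     0.151 ] [0.307 0.075 0.949] tilt 18.44
end 3375 [ 0.5761 -0.0074  0.1327] [-0.898 -0.204  0.39 ] tilt 22.95
 end-plane offset along slope from C:  29.9 mm (want 30)
t 20.7 pos [6.087e-01 2.000e-04 1.275e-01] yaw 102.82 tilt 1.85 F [-2.32  0.46 14.1 ] open 0.0292 q [-0.1   0.6   0.03  1.99 -0.04  0.52  1.76]
units [ 0.002 -0.03  -0.009] len 0.03 turn -0.02
```

View pics/side10.png

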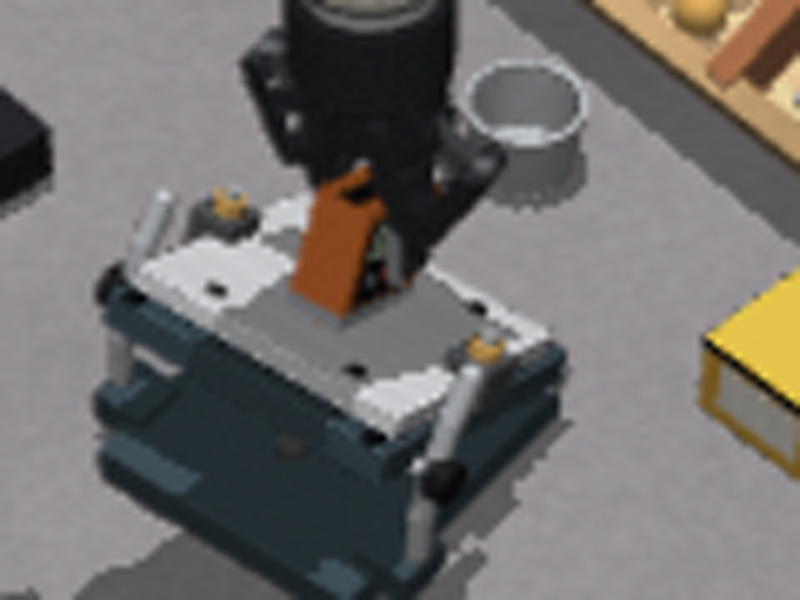

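View pics/wrist10.png

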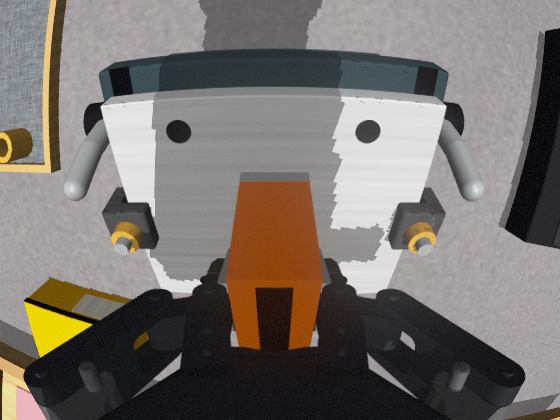

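```bash
cat > cal.py <<'E'
from g import *
def endfit(p,W,lab,lo=.6):
    hsv=cv2.cvtColor(p,cv2.COLOR_BGR2HSV);v,u=np.mgrid[:420,:560]
    m=(cv2.inRange(hsv,(3,150,40),(20,255,255))>0)&(abs(u-274)<60)&(v>170)&(v<355)
    m=cv2.erode(m.astype(np.uint8),np.ones((5,5)))>0
    dx=np.roll(W,-2,1)-np.roll(W,2,1);dy=np.roll(W,-2,0)-np.roll(W,2,0);N=np.cross(dx,dy);N/=np.linalg.norm(N,axis=2,keepdims=True)
    mm=m&(abs(N[...,2])<lo);c,n,q=plane(W[mm]);n*=np.sign(n@up_h)
    print(lab,"end",len(q),"tilt",np.degrees(np.arctan2(n[2],n@up_h)).round(2))
p=np.load("wrist5.npz")["p"];endfit(p,np.load("W5.npy"),"upright ref")
p,W=wcloud();endfit(p,W,"now")
C=np.array([.591,-.0037,.0923]);n0=np.array([.363,.085,.927])
for lab,P,WW in(("ref",np.load("wrist5.npz")["p"],np.load("W5.npy")),("now",p,W)):
    m=(abs((WW-C)@n0)<.006)&(np.linalg.norm(WW-C,axis=2)<.085)&(P.min(2)>100)
    c,n,q=plane(WW[m]);n*=np.sign(n[2]);print(lab,"face",len(q),"tilt",np.degrees(np.arccos(n[2])).round(2),"off",((C-c)@n*1000).round(2))
E
python3 cal.py
```

```text
upright ref end 225 tilt -0.3cal.py:6: RuntimeWarning: invalid value encountered in divide
  dx=np.roll(W,-2,1)-np.roll(W,2,1);dy=np.roll(W,-2,0)-np.roll(W,2,0);N=np.cross(dx,dy);N/=np.linalg.norm(N,axis=2,keepdims=True)
Traceback (most recent call last):
  File "cal.py", line 10, in <module>
    p,W=wcloud();endfit(p,W,"now")
                 ~~~~~~^^^^^^^^^^^
  File "cal.py", line 7, in endfit
    mm=m&(abs(N[...,2])<lo);c,n,q=plane(W[mm]);n*=np.sign(n@up_h)
                                  ~~~~~^^^^^^^
  File "g.py", line 11, in plane
    c=q.mean(0);vt=np.linalg.svd(q-c,full_matrices=False)[2];r=(q-c)@vt[2];q=q[abs(r)<max(.0012,2.5*r.std()*0+.0012)]
                   ~~~~~~~~~~~~~^^^^^^^^^^^^^^^^^^^^^^^^^
numpy.linalg.LinAlgError: SVD did not converge
```

```bash
sed -i 's/mm=m&(abs(N\[...,2\])<lo);/mm=m\&(abs(N[...,2])<lo)\&np.isfinite(W).all(2);/; s/^import.*//' cal.py; sed -i 's/&(P.min(2)>100)/\&(P.min(2)>100)\&np.isfinite(WW).all(2)/' cal.py; python3 -W ignore cal.py
```

```text
upright ref end 225 tilt -0.3
now end 5989 tilt 21.65
ref face 13959 tilt 21.65 off -1.57
now face 38591 tilt 21.68 off -1.47
```

The same camera now gives the gauge's tilt as 21.65° and the face's as 21.68°. The face hasn't moved either (21.65° before contact), so I'm handing in.

```bash
python3 -c "
from h import rel
rel((.6075,0,.1278),102.9)
from rig import ticket
print(ticket.finish_job())"
```

```text
t 20.85 pos [6.087e-01 2.000e-04 1.275e-01] yaw 102.82 tilt 1.86 F [-3.3   1.02 14.26] open 0.0293 q [-0.1   0.6   0.03  1.99 -0.04  0.52  1.76]
units [ 0.001 -0.031 -0.008] len 0.03 turn -0.02
the job is handed in; nothing more can be done
None
```

The job is handed in at about 21 s, with the gauge gripped and pressed flush on the bracket. No verdict was reported.

**Zero check:** I took the orange gauge from the tray and stood it on the bare half of the granite. I let it stand free and still for about 3 s, then gripped it again.

**On the bracket:** The tool cannot be tilted, so I turned the gauge in the grip by pressing its up-slope edge against the face. That left it about 16 mm down the slope, so I lifted it, moved it back to the middle and pressed again.

**Last checks:**
- **Flush:** the gauge tilt measured 21.65° against 21.68° for the face. An earlier test press at 27 N moved nothing.
- **Press:** about 14 N, against a weight of about 2 N, and steady.
- **Position:** the gauge is centred to about 1 mm along the slope. Across the slope I corrected a 3 mm offset, and the tool then read on line. The length runs within about 0.5° of straight up the slope.
- **Tilt setting:** unchanged (21.65° before contact, 21.68° after). I saw nothing else moved in the views I checked.

**Checks that disagreed:** my first rough fits of the gauge read 23° on its end and 18–19° on its top, each including edge pixels or only a few points. Trimming the edge pixels on the end face resolved it. The wrist camera also placed the face about 1.5 mm higher than the other two cameras did. The tool itself ended about 1.9° off vertical.

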